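Load the calibration standard and set the reader's dial to the mark

ROBOT

A 6-joint arm with a two-finger parallel gripper is mounted at the origin on the work surface. World frame = base frame: x ahead of the robot, y to its left, z up, the work surface at z = 0. Lengths are in m, angles in degrees, forces in N, time in s.
With the tool pointing down it reaches from about 0.4 to 0.825 m from the base axis. Payload 7 kg.
Tool frame: the origin (TCP) lies midway between the tips of the shut fingers; the grasp point (between the pads) lies 19 mm behind it; z points along the fingers, y is the direction in which the jaws open and shut (so a half turn about z gives the same grasp; the last joint's range is limited). The gripper opens to 88 mm and grips with 3 to 60 N. Pads are 19 mm wide; open, the fingers measure 130 mm over their backs; the gripper's body (78 mm by 193 mm) begins 47 mm behind the grasp point.
Start: joints at [-50.529, 20.546, 0.682, 0, -70.136, -16.507], TCP at [0.263, -0.621, 0.227] pointing down, gripper open.
Joint ranges: [-176.03, 176.03], [-82.01, 121.73], [-58.28, 71.71], [-173.87, 95.51], [-174.79, -0.11], [-173.66, 173.66]. Speed limits (degrees/s): [136.94, 136.94, 172.46, 180, 180, 180].

INTERFACE

Orientations are given as a 3x3 rotation matrix whose columns are the frame's x, y, z axes.
In Python, from rig import robot gives the robot as it stands. Calls block until the motion is done:
- robot.goto(position, orientation): joint-space move of the TCP to a pose.
- robot.servo_line(position, ori=None, speed=0.15): straight line of the TCP; ori=None keeps the orientation; speed is the mean speed in m/s.
- robot.movej(angles): joint-space move.
- robot.move_gripper(opening): opening from 0.0 (shut) to 1.0 (fully open); the grip force is fixed at half the most; returns when the fingers have stopped.
- robot.dwell(seconds).
- robot.ik(position, orientation): joint angles nearest the present ones, or None.
- robot.grab_frame(name): name is "scene" or "top" or "wrist"; returns (picture, depth): 420x560x3 uint8, red, green, blue; 420x560 float32, m along the optical axis (not along the pixel's ray), 0 where there is no reading.
- robot.camera_info(name): a dict with "vfov" (degrees; the focal length in pixels is half the picture's height over the tangent of half this angle, whatever the lens; pixels are square), "cx", "cy" (the principal point, pixels), "view" (4x4, takes a point from world to camera coordinates); the wrist camera has in their place "T_tool_cam" (4x4, takes a point from camera to tool coordinates, whose origin is the TCP and whose axes are the flange's). Camera axes: x right, y down, z forward; pixel columns grow to the right and rows downward; lengths in m; the calibration is good to about 2 mm. The wrist camera is an equidistant fisheye: a pixel r from the principal point sees the ray r / f radians off the axis. A picture is of the moment at which its call begins: read the wrist's pose just before it. camera_info takes no time and is no camera call.
A pose or a line that the arm cannot do raises robot.Unreachable and nothing moves.
- robot.job_done(): hands the job in, once; it reports no verdict.
Readings, each from a call of its own:
- robot.read_t(): time.
- robot.read_qpos(): joint angles.
- robot.read_qvel(): joint speeds.
- robot.read_effort(): joint torques, N m.
- robot.read_position(): TCP position.
- robot.read_tcp_rot(): TCP orientation.
- robot.read_force(): force on the tool from outside, world axes, zero at the start.
- robot.read_ft_torque(): the same for the moment, N m.
- robot.read_grip_width(): opening from 0.0 (shut) to 1.0 (fully open).
Only numpy, scipy, OpenCV 4.12 (cv2) and the standard library are available. Lean on these libraries where they do the work, as an engineer would, in place of code of your own. Each camera call takes 0.05 s, during which the arm holds its last target.

TASK

Calibrate the grey bench reader: take the white and orange calibration bottle out of the blue tray and stand it upright, cap up, in the middle of the reader's round platform, setting it down gently. Then turn the reader's black dial until its white pointer lines up with the red index mark. Leave everything else on the bench where it is.

Things in the scene. Friction and masses are not known exactly. Their poses are not given: they have to be found in the camera images.
- standard: calibration bottle, solid, about 0.3 kg: white square body 50 x 50 mm, 96 mm tall, with an orange band, then a shoulder and a round orange cap 34 mm across; 130 mm in all. Origin at the centre of its flat base, z axis from base to cap. Starts lying on a flat side in the tray, whose walls leave room only for a grasp from straight above: to stand it up, lay it on the open bench first and regrasp
- tray_in (a point): centre of the inner floor of the fixed blue open tray (outside 176 x 170 mm, 80 mm high, walls and floor 5 mm); x along the tray's long side
- platform (a point): centre of the top of the reader's round platform: dark, 104 mm across, 66 mm above the bench, with a white ring of 45 mm radius
- reader: fixed grey bench reader, 220 mm deep (x) by 340 mm wide (y), deck 60 mm above the bench; origin at the centre of its underside. A hump 94 mm high runs along its far (+x) edge, 55 mm deep. Platform centre at x -30, y +90 mm, dial axis at x -30, y -90 mm in its frame
- dial_grip (a point): on the vertical axis of the dial, at the height to grip (93 mm above the bench): middle of a black bar 66 mm long, 16 mm wide, 34 mm high (73 to 106 mm above the bench) on a round skirt of 36 mm radius. Its x axis runs along the bar to the pointer end, z up
- pointer_tip (a point): a point on the dial's white pointer, 44 mm from the dial's axis, in line with the bar and the white line on its top
- index_mark (a point): the red index mark on the fixed ring around the dial, 44 mm from the dial's axis; when the pointer is on the mark this point and pointer_tip have the same x and y
- dial (a joint): angle of the dial, 0 to 4.8 rad, growing clockwise seen from above; it stays where it is left
- beaker: bystander: glass beaker, 80 mm across, 95 mm tall; origin at the centre of its underside
- tip_box: bystander: green tip box, 80 x 120 x 55 mm; origin at the centre of its underside
- reagent: bystander: amber bottle with black cap, 70 mm across, 140 mm tall; origin at the centre of its underside
- petri: bystander: clear closed dish, 90 mm across, 16 mm tall; origin at the centre of its underside
- pipette: bystander: white pipette lying down, about 220 mm long, 26 mm wide, 22 mm high; its x axis runs to the grey nose; origin at the centre of its underside
- tube_rack: bystander: orange tube rack, 70 x 150 x 60 mm; origin at the centre of its underside
- jar: bystander: glass jar with purple lid, 72 mm across, 100 mm tall; origin at the centre of its underside

How it is judged:
By the outcome, as a careful person would: the job done as asked, in the order asked, and still so for the second after the job is handed in, with the robot touching nothing.
It also fails if it takes over 64 s, if anything falls off the work surface, if the arm or the gripper's body presses on something with over 40 N, if the wrist force passes 120 N, or if a joint passes its speed limit or range.

## Working session

There is one attempt and no reset: what is moved stays moved. The work goes in short steps, each a Python script; the robot and the scene stay as the last script left them, time stands still between calls to the robot, and variables do not carry over. Pictures are saved under pics/ and viewed, and the job is handed in when it is done.

```bash
ls; mkdir -p pics
python3 - <<'E'
from rig import robot
import cv2,numpy as np
for n in ("scene","top","wrist"):
    im,d=robot.grab_frame(n)
    cv2.imwrite(f"pics/{n}0.png",im[:,:,::-1]); np.savez(f"pics/{n}0.npz",im=im,d=d)
    print(n,robot.camera_info(n))
print(robot.read_t(),robot.read_position(),robot.read_tcp_rot())
E
```

```text
pics
scene {'vfov': 43.28461443787526, 'cx': 276.49054765759865, 'cy': 204.9776453991898, 'view': array([[-0.87127526,  0.49059777,  0.01390157,  0.49630146],
       [ 0.39998619,  0.726198  , -0.55914892, -0.19933095],
       [-0.28441251, -0.48161218, -0.82895068,  2.2967194 ],
       [ 0.        ,  0.        ,  0.        ,  1.        ]])}
top {'vfov': 44.20214451382424, 'cx': 271.6247420900146, 'cy': 209.49059647302786, 'view': array([[-0.01542107, -0.99985989, -0.00651155,  0.05618008],
       [-0.99661574,  0.01589626, -0.08064971,  0.5653488 ],
       [ 0.08074192,  0.00524581, -0.99672124,  1.73293251],
       [ 0.        ,  0.        ,  0.        ,  1.        ]])}
wrist {'vfov': 65.70646984690485, 'cx': 286.3618714412183, 'cy': 209.59643959547762, 'T_tool_cam': array([[ 1.32279216e-04, -9.61339595e-01, -2.75365512e-01,
         7.34730828e-02],
       [ 9.99999688e-01,  3.41475360e-04, -7.11761643e-04,
         1.05729964e-03],
       [ 7.78275187e-04, -2.75365332e-01,  9.61339341e-01,
        -1.57658093e-01],
       [ 0.00000000e+00,  0.00000000e+00,  0.00000000e+00,
         1.00000000e+00]])}
0.15 [ 0.26318122 -0.62118047  0.22585775] [[-9.20789148e-01 -3.90060194e-01 -6.24419063e-04]
 [-3.90060667e-01  9.20788503e-01  1.09968396e-03]
 [ 1.46014955e-04  1.25613837e-03 -9.99999200e-01]]
```

View pics/top0.png

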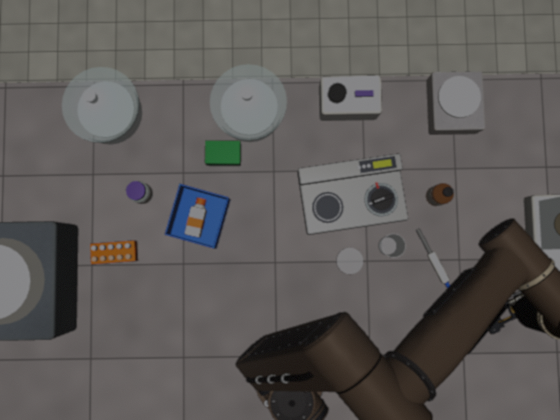

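View pics/scene0.png

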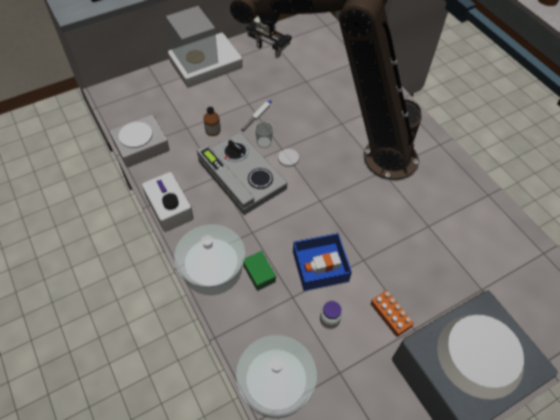

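View pics/wrist0.png

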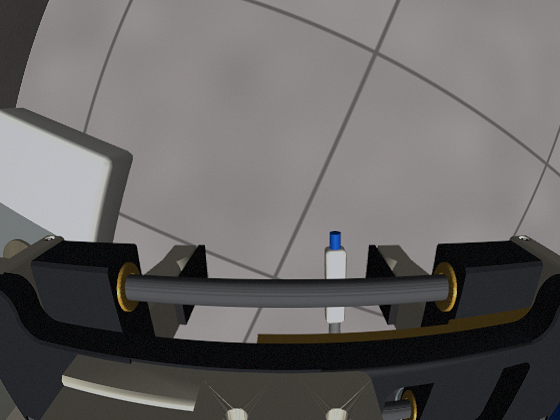

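The top view shows the bottle in the tray at about (196,217) with its cap toward (201,202). The reader is at (355,195), the platform at (328,207), the dial at (380,200) and the red mark near (376,184).

```bash
cat > h.py <<'E'
import numpy as np,cv2
from rig import robot
def pix2w(n,u,v,z=None,d=None):
    c=robot.camera_info(n); f=210/np.tan(np.radians(c['vfov']/2)); V=c['view']
    ray=np.array([(u-c['cx'])/f,(v-c['cy'])/f,1.]); R=V[:3,:3]; o=-R.T@V[:3,3]; r=R.T@ray
    s=d if d is not None else (z-o[2])/r[2]
    return o+s*r
def wgrab(name):
    p=np.array(robot.read_position()); R=np.array(robot.read_tcp_rot())
    im,d=robot.grab_frame("wrist")
    np.savez(f"pics/{name}.npz",im=im,d=d,p=p,R=R); cv2.imwrite(f"pics/{name}.png",im[:,:,::-1])
    return im,d,p,R
def wpix(p,R,u,v,z=None,d=None):
    c=robot.camera_info("wrist"); f=210/np.tan(np.radians(c['vfov']/2)); T=np.array(c['T_tool_cam'])
    x,y=u-c['cx'],v-c['cy']; r=np.hypot(x,y); th=r/f; k=np.tan(th)/max(r,1e-9)
    ray=np.array([x*k,y*k,1.]); 
    o=R@T[:3,3]+p; w=R@T[:3,:3]@ray
    s=d if d is not None else (z-o[2])/w[2]
    return o+s*w
def down(deg):  # tool y (jaw) axis direction at angle deg in world xy, z down
    a=np.radians(deg); y=np.array([np.cos(a),np.sin(a),0]); z=np.array([0,0,-1.]); x=np.cross(y,z)
    return np.stack([x,y,z],1)
E
python3 - <<'E'
from h import *
D=np.load('pics/top0.npz'); im,d=D['im'],D['d']
for nm,u,v in [('bottlebody',196,220),('cap',201,202),('plat',328,207),('dial',380,200),('mark',376,184),('petri',350,261),('beaker',390,245),('reagent',441,194),('jar',138,191),('tips',223,152),('rack',113,251)]:
    print(nm,d[v,u],pix2w('top',u,v,d=d[v,u]).round(3))
for s,(x0,x1,y0,y1) in {'tray':(160,240,178,255),'reader':(290,420,145,240)}.items():
    c=im[y0:y1,x0:x1]; cv2.imwrite(f'pics/{s}c.png',cv2.resize(c[:,:,::-1],None,fx=6,fy=6,interpolation=cv2.INTER_CUBIC))
E
```

```text
bottlebody 1.7213039 [0.532 0.299 0.056]
cap 1.7346551 [0.593 0.284 0.048]
plat 1.7052466 [ 0.567 -0.139  0.073]
dial 1.6713951 [ 0.585 -0.304  0.107]
mark 1.7117995 [ 0.641 -0.3    0.072]
petri 1.7492821 [ 0.388 -0.215  0.014]
beaker 1.7612634 [ 0.44  -0.354  0.005]
reagent 1.6700519 [ 0.601 -0.501  0.109]
jar 1.6862417 [0.627 0.482 0.1  ]
tips 1.742636 [0.761 0.208 0.053]
rack 1.7396094 [0.434 0.583 0.032]
```

View pics/trayc.png

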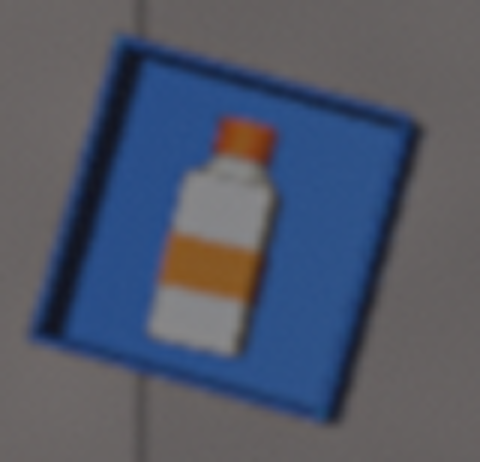

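View pics/readerc.png

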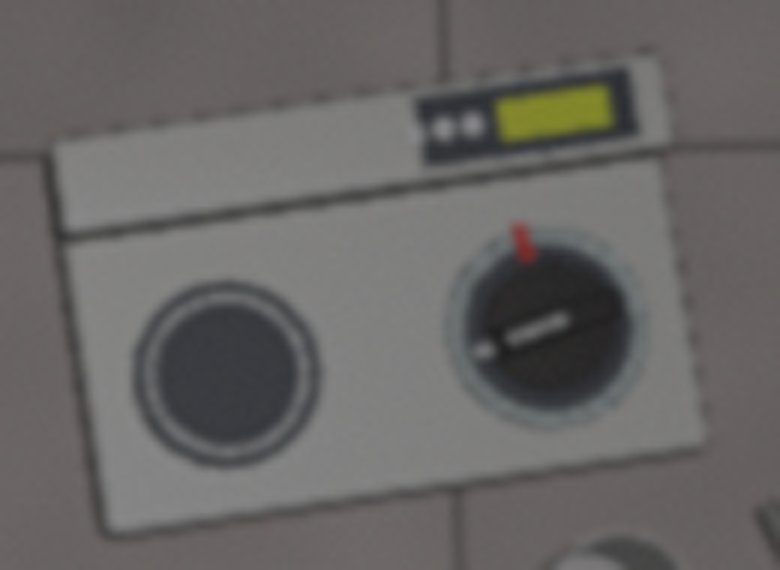

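Run:
```python
from h import *
P=np.array([0.567,-0.139,0.066]); h=0.07
g=P+[0,0,h]
for tilt in (90,75,60,45):
  for s in (1,-1):
    for az in range(-180,180,15):
        a=np.radians(az); t=np.radians(tilt)
        # tool z : horizontal azimuth with tilt from down
        hz=np.array([np.cos(a),np.sin(a),0]); z=np.sin(t)*hz-np.cos(t)*np.array([0,0,1])
        y=s*np.cross([0,0,1],hz); x=np.cross(y,z); R=np.stack([x,y,z],1)
        q=robot.ik(g+0.019*z,R); q2=robot.ik(g+0.019*z+[0,0,.1],R)
        if q is not None: print(tilt,s,az,np.round(q,0),q2 is not None)
```

```text
90 1 -180 [   3.   68.   31.   -5. -143.   86.] True
90 1 -165 [   9.   66.   21.    8. -134.   96.] True
90 1 -150 [  15.   63.    9.   19. -125.  101.] True
90 1 -135 [  20.   59.   -3.   28. -115.  103.] True
90 1 -120 [  25.   55.  -16.   37. -105.  101.] True
90 1 -105 [ 28.  52. -30.  47. -96.  96.] True
90 1 -90 [ 30.  48. -44.  60. -89.  89.] True
90 1 -75 [ 29.  45. -57.  77. -87.  79.] True
90 1 0 [ -58.   54.  -48. -122.  -96.  100.] True
90 1 15 [ -57.   45.  -36. -108.  -87.   82.] True
90 1 30 [-54.  43. -25. -96. -88.  68.] True
90 1 45 [-50.  44. -14. -86. -93.  58.] True
90 1 60 [ -45.   47.   -3.  -78. -100.   51.] True
90 1 75 [ -41.   50.    7.  -72. -108.   46.] True
90 1 90 [ -36.   54.   17.  -67. -118.   43.] True
90 1 105 [ -30.   57.   26.  -62. -127.   41.] True
90 1 120 [ -24.   61.   34.  -58. -136.   41.] True
90 1 135 [ -18.   64.   40.  -51. -144.   45.] True
90 1 150 [ -11.   66.   42.  -40. -149.   54.] True
90 1 165 [  -3.   68.   39.  -23. -149.   70.] True
90 -1 -180 [   3.   68.   31.   -5. -143.  -94.] True
90 -1 -165 [   9.   66.   21.    8. -1
[... 6316 characters left out ...]
.  28. -31.  37. -68. -64.] True
45 -1 -90 [ 24.  23. -42.  49. -58. -63.] True
45 -1 -75 [ 20.  18. -53.  68. -50. -65.] True
45 -1 -30 [ -34.    6.  -47. -162.   -9. -105.] False
45 -1 15 [-18.   8. -27. -59. -26. 171.] True
45 -1 45 [ -27.   18.  -15.  -55.  -55. -166.] False
45 -1 60 [ -27.   23.   -8.  -50.  -67. -159.] True
45 -1 75 [ -25.   27.   -1.  -46.  -77. -152.] True
45 -1 90 [ -23.   32.    5.  -41.  -86. -146.] True
45 -1 105 [ -19.   36.   11.  -36.  -94. -139.] True
45 -1 120 [ -15.   39.   15.  -30. -100. -131.] True
45 -1 135 [ -11.   42.   18.  -24. -105. -122.] True
45 -1 150 [  -6.   43.   19.  -18. -107. -113.] True
45 -1 165 [  -1.   44.   17.  -10. -107. -103.] True
```

Run:
```python
from h import *
q0=robot.read_qpos()
for p,a in [((0.46,-0.21,0.30),-83),((0.46,-0.21,0.30),97),((0.475,.315,.27),-103),((.535,.30,.021),-103),((.535,.30,.021),77)]:
    q=robot.ik(np.array(p),down(a)); print(p,a,None if q is None else np.round(q,0))
robot.goto(np.array((0.46,-0.21,0.30)),down(-83 ))
print(robot.read_t()); wgrab('wr1')
```

```text
(0.46, -0.21, 0.3) -83 [ -2.   2. -13.   0. -75.  99.]
(0.46, -0.21, 0.3) 97 [ -2.   2. -13.   0. -75. -81.]
(0.475, 0.315, 0.27) -103 [ 53.   9.  -9.   0. -72.  24.]
(0.535, 0.3, 0.021) -103 [ 48.  26. -21.   0. -43.  29.]
(0.535, 0.3, 0.021) 77 [  48.   26.  -21.    0.  -43. -151.]
1.9083
```

View pics/wr1.png

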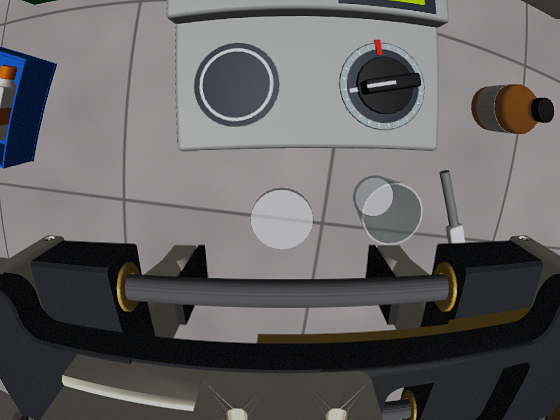

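The wrist view shows the platform ring at about (236,85), the dial bar from pointer (352,90) to (418,82), and the red mark at (378,47).

Run:
```python
from h import *
D=np.load('pics/wr1.npz'); im,d,p,R=[D[k] for k in ('im','d','p','R')]
hsv=cv2.cvtColor(im,cv2.COLOR_RGB2HSV)
def pts(mask,z=None):
    v,u=np.nonzero(mask); return np.array([wpix(p,R,a,b,z=z,d=None if z is not None else d[b,a]) for a,b in zip(u,v)])
def circ(P):
    A=np.c_[2*P[:,:2],np.ones(len(P))]; b=(P[:,:2]**2).sum(1); x=np.linalg.lstsq(A,b,rcond=None)[0]
    r=np.sqrt(x[2]+x[:2]@x[:2]); return x[:2],r,np.abs(np.hypot(*(P[:,:2]-x[:2]).T)-r).std()
uu,vv=np.meshgrid(np.arange(560),np.arange(420))
rr=np.hypot(uu-236,vv-85)
m=(rr<42)&(rr>28)&(hsv[...,2]>150)&(hsv[...,1]<40)
# ring between dark: restrict
P=pts(m,.066); print('ring',m.sum(),circ(P))
print('depth z plat',np.median(pts((rr<20))[:,2]),'deck',wpix(p,R,300,110,d=d[110,300]))
m=((hsv[...,0]<8)|(hsv[...,0]>172))&(hsv[...,1]>150)&(np.hypot(uu-378,vv-47)<15)
Pr=pts(m); print('red',m.sum(),Pr.mean(0),np.median(Pr[:,2]), pts(m,.062).mean(0))
crop=im[35:140,325:445]; cv2.imwrite('pics/dialc.png',cv2.resize(crop[:,:,::-1],None,fx=6,fy=6,interpolation=cv2.INTER_CUBIC))
# skirt boundary dark vs ring
m=(np.hypot(uu-383,vv-84)<45)&(hsv[...,2]<70)
P=pts(m); zz=P[:,2]; print('dial z hist',np.histogram(zz,bins=np.arange(.05,.12,.005)))
top=P[(zz>.1)]; c=top[:,:2].mean(0); w,V=np.linalg.eigh(np.cov(top[:,:2].T)); print('bar top mean',c,len(top),np.degrees(np.arctan2(V[1,1],V[0,1])),np.sqrt(w*12), top[:,2].mean())
sk=(np.hypot(uu-383,vv-84)<45)&(hsv[...,2]<90); 
for (u,v) in [(353,90),(395,82),(365,86)]: print(u,v,wpix(p,R,u,v,d=d[v,u]),hsv[v,u])
```

```text
ring 694 (array([ 0.5694986 , -0.13510787]), np.float64(0.04306236411500833), np.float64(0.0011563440072654568))
depth z plat 0.0662088909946632 deck [ 0.54653484 -0.2154857   0.06005794]
red 82 [ 0.63989553 -0.30024307  0.06446903] 0.06446530171635706 [ 0.6405562  -0.30087267  0.062     ]Traceback (most recent call last):
  File "<stdin>", line 20, in <module>
  File "<stdin>", line 5, in pts
  File "h.py", line 14, in wpix
    c=robot.camera_info("wrist"); f=210/np.tan(np.radians(c['vfov']/2)); T=np.array(c['T_tool_cam'])
ValueError: time passes only in moves, steps and waits
```

View pics/dialc.png

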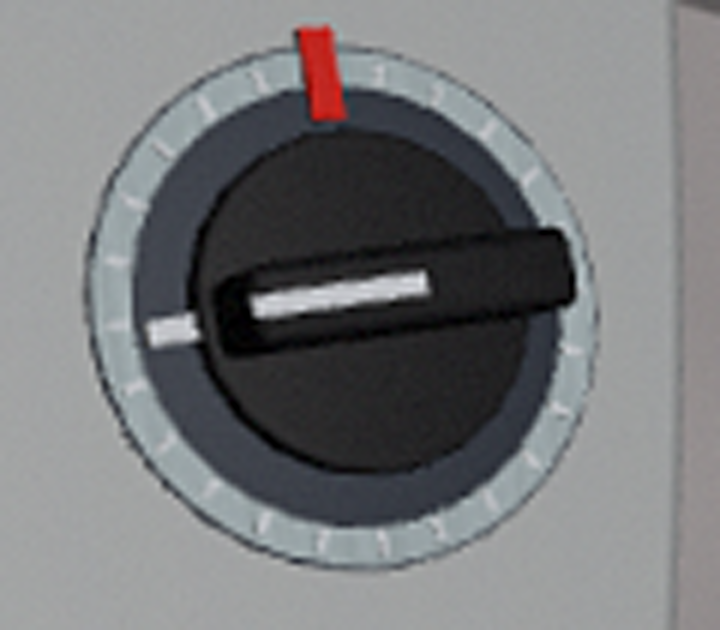

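```bash
python3 - <<'E'
import re
s=open('h.py').read()
s=s.replace('def pix2w','''_ci={}
def ci(n):
    if n not in _ci: _ci[n]=robot.camera_info(n)
    return _ci[n]
def pix2w''',1).replace("c=robot.camera_info","c=ci")
open('h.py','w').write(s)
E
python3 - <<'E'
from h import *
D=np.load('pics/wr1.npz'); im,d,p,R=[D[k] for k in ('im','d','p','R')]
hsv=cv2.cvtColor(im,cv2.COLOR_RGB2HSV)
uu,vv=np.meshgrid(np.arange(560),np.arange(420))
def pts(mask,z=None):
    v,u=np.nonzero(mask); return np.array([wpix(p,R,a,b,z=z,d=None if z is not None else d[b,a]) for a,b in zip(u,v)])
def circ(P):
    A=np.c_[2*P[:,:2],np.ones(len(P))]; b=(P[:,:2]**2).sum(1); x=np.linalg.lstsq(A,b,rcond=None)[0]
    r=np.sqrt(x[2]+x[:2]@x[:2]); return x[:2],r,(np.hypot(*(P[:,:2]-x[:2]).T)-r).std()
# platform disc outline by dark mask at z .066
rr=np.hypot(uu-236,vv-85)
m=((rr<55)&(hsv[...,2]<110)&((hsv[...,1]>25))).astype(np.uint8)
cs=cv2.findContours(m,cv2.RETR_EXTERNAL,cv2.CHAIN_APPROX_NONE)[0]; c=max(cs,key=cv2.contourArea)[:,0]
print('plat outer',circ(np.array([wpix(p,R,a,b,z=.066) for a,b in c])))
m=(np.hypot(uu-383,vv-84)<45)&(hsv[...,2]<60)
P=pts(m); zz=P[:,2]; print(np.histogram(zz,bins=np.arange(.05,.12,.005)))
top=P[zz>.1]; c=top[:,:2].mean(0); w,V=np.linalg.eigh(np.cov(top[:,:2].T)); print('bar top',c,len(top),np.degrees(np.arctan2(V[1,1],V[0,1])),np.sqrt(w*12))
lo=P[(zz<.08)&(zz>.065)]; print('skirt mean',lo.mean(0))
# pointer white
m=(np.abs(uu-353)<6)&(np.abs(vv-90)<5)&(hsv[...,2]>150)&(hsv[...,1]<30)
Pp=pts(m); print('pointer',m.sum(),Pp.mean(0), 'line', )
m=(uu>366)&(uu<398)&(vv>78)&(vv<92)&(hsv[...,2]>150)
Pl=pts(m); print('line',m.sum(),Pl.mean(0)); w,V=np.linalg.eigh(np.cov(Pl[:,:2].T)); print(np.degrees(np.arctan2(V[1,1],V[0,1])))
# scale ring
m=(np.hypot(uu-383,vv-84)<52)&(np.hypot(uu-383,vv-84)>30)&(hsv[...,0]>75)&(hsv[...,0]<110)&(hsv[...,1]>18)&(hsv[...,2]>120)
m8=m.astype(np.uint8); c=max(cv2.findContours(m8,cv2.RETR_EXTERNAL,cv2.CHAIN_APPROX_NONE)[0],key=cv2.contourArea)[:,0]
print('scale outer',len(c),circ(np.array([wpix(p,R,a,b,z=.0635) for a,b in c])), 'z',np.median(pts(m)[:,2]))
# reader front edge: direction
from numpy import array
e=[]
for u in range(190,430,8):
    col=d[120:165,u]; zs=[wpix(p,R,u,v,d=d[v,u])[2] for v in range(120,165)]
    k=np.nonzero(np.array(zs)<.05)[0][0]; e.append(wpix(p,R,u,120+k-.5,z=.06))
e=array(e); print('front edge',np.degrees(np.arctan(np.polyfit(e[:,1],e[:,0],1)[0])),e[len(e)//2])
E
```

```text
plat outer (array([ 0.56979549, -0.13506684]), np.float64(0.050682318278058594), np.float64(0.0003842781276967412))
(array([   0,    2,   96,   42, 1755,   20,   17,   20,   22,   21,  256,
        370,    0]), array([0.05 , 0.055, 0.06 , 0.065, 0.07 , 0.075, 0.08 , 0.085, 0.09 ,
       0.095, 0.1  , 0.105, 0.11 , 0.115]))
bar top [ 0.59232397 -0.31174755] 638 113.0055935481986 [0.01829887 0.08855251]
skirt mean [ 0.59159939 -0.3107189   0.07248749]
pointer 31 [ 0.57993973 -0.27463443  0.07010831] line
line 95 [ 0.58816209 -0.29798339  0.10650238]
109.06740876155011
scale outer 602 (array([ 0.59326128, -0.31305399]), np.float64(0.05129934651666232), np.float64(0.0029425547925536408)) z 0.0617949450728123
front edge -7.488364511594417 [ 0.50248657 -0.23339259  0.06      ]
```

The dial axis comes out at (0.593, -0.313), with the pointer at 109° and the mark at 15°, so it needs a turn of about 94° clockwise. The platform centre is (0.570, -0.135). Next is the tray.

Run:
```python
from h import *
robot.goto(np.array((0.465,.315,.27)),down(-103)); print(robot.read_t()); wgrab('wr2')
```

```text
3.8583
```

View pics/wr2.png

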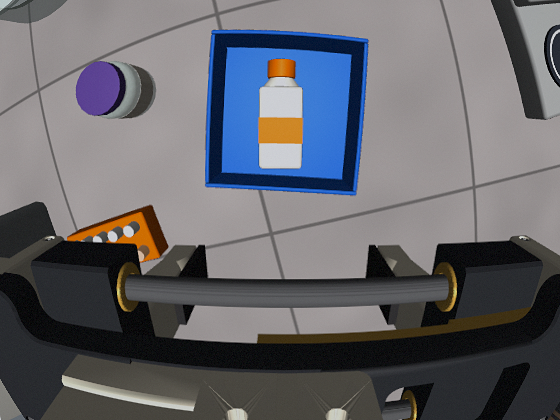

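The bottle body spans (260–302, 87–167) with its cap at (281,68), in a tray spanning (208–367, 30–194).

Run:
```python
from h import *
D=np.load('pics/wr2.npz'); im,d,p,R=[D[k] for k in ('im','d','p','R')]
P=np.array([[*wpix(p,R,u,v,d=d[v,u]),u,v] for u in range(225,345) for v in range(45,185)])
c=im[P[:,4].astype(int),P[:,3].astype(int)].astype(int)
nb=(c[:,2]<c[:,0]*1.3)
B=P[nb&(P[:,2]>.045)&(P[:,2]<.07)]; print(len(B),np.median(B[:,2]))
T=B[B[:,2]>.0525]; # top face body
rect=cv2.minAreaRect(T[:,:2].astype(np.float32)*1000); print('top face',len(T),rect,np.cov(T[:,:2].T).shape)
w,V=np.linalg.eigh(np.cov(T[:,:2].T)); print('axis',np.degrees(np.arctan2(V[1,1],V[0,1])),'mean',T.mean(0)[:3])
A=P[nb&(P[:,2]>.02)]; ax=np.array([np.cos(np.radians(-13)),np.sin(np.radians(-13))])
print('along extents all',np.percentile(A[:,:2]@ax,[0.3,99.7]),'perp',np.percentile(A[:,:2]@[-ax[1],ax[0]],[1,50,99]))
# tray rim
Pt=np.array([[*wpix(p,R,u,v,d=d[v,u])] for u in range(195,380) for v in range(20,205)]); rim=Pt[(Pt[:,2]>.074)&(Pt[:,2]<.086)]
print('rim',cv2.minAreaRect(rim[:,:2].astype(np.float32)*1000),len(rim))
```

```text
3830 0.054420878990712435
top face 3405 ((531.3721923828125, 307.51800537109375), (50.40657424926758, 95.0694808959961), 76.92723083496094) (2, 2)
axis 166.07585776476796 mean [0.53048619 0.30742522 0.05454499]
along extents all [0.40095318 0.52814489] perp [0.39494676 0.41813487 0.44315051]
rim ((547.7330932617188, 297.89501953125), (170.599365234375, 176.9165802001953), 73.64053344726562) 3100
```

```bash
cat >> h.py <<'E'
def horiz(az):
    a=np.radians(az); z=np.array([np.cos(a),np.sin(a),0]); x=np.array([0,0,1.]); return np.stack([x,np.cross(z,x),z],1)
E
python3 - <<'E'
from h import *
ax=np.array([np.cos(np.radians(-13.1)),np.sin(np.radians(-13.1))])
g=np.array([.5314,.3075])+.028*ax; Rg=down(-103.1)
robot.goto(np.array([*g,.15]),Rg); robot.move_gripper(.82)
print(robot.read_grip_width(),robot.read_t())
robot.servo_line(np.array([*g,.021]),speed=.12); print(robot.read_position(),robot.read_force(),robot.read_t())
robot.move_gripper(.0); print(robot.read_grip_width()*88,robot.read_force(),robot.read_t())
robot.servo_line(np.array([*g,.30]),speed=.2); print(robot.read_grip_width()*88,robot.read_force(),robot.read_ft_torque(),robot.read_t())
wgrab('wr3')
E
```

```text
0.8202266445563609 5.1083
[0.55913763 0.30154853 0.02179477] [ 0.2933276   0.08857443 -0.50360667] 6.3333
50.31611669279527 [-0.94227661 -1.42070583  3.79725254] 6.8333
49.926903076570014 [-0.13810286  0.41163705 -3.1844951 ] [-0.13740072  0.05452672 -0.00776606] 8.375
```

View pics/wr3.png

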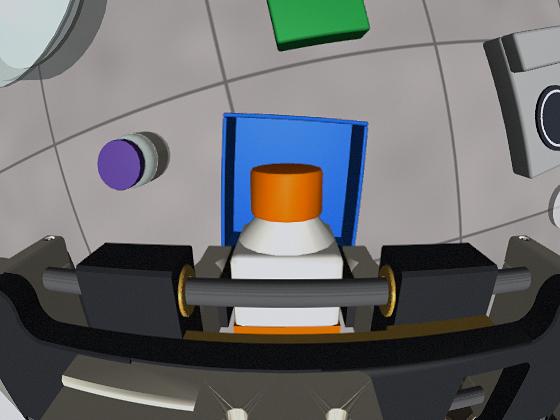

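The bottle is gripped and square in the jaws, with the cap at (286,190). Now I stand it up at height.

Run:
```python
from h import *
P=np.array([.5697,-.1351,.066]); R=horiz(-90)
T=P+.0082*R[:,2]+[0,0,.076]
try:
    robot.servo_line(T+[0,.12,.14],R,speed=.15)
except robot.Unreachable as e: print('unreach',e)
print(robot.read_position(),robot.read_qpos().round(0) if hasattr(robot.read_qpos(),'round') else robot.read_qpos(),robot.read_t(),robot.read_force(),robot.read_ft_torque())
im,d=robot.grab_frame('scene'); cv2.imwrite('pics/s4.png',cv2.resize(im[60:300,100:400,::-1],None,fx=2.5,fy=2.5,interpolation=cv2.INTER_CUBIC))
im,d,p,Rr=wgrab('wr4'); print(Rr)
```

```text
[ 0.56983162 -0.02281389  0.28240739] [  43.   38.  -33.   49. -103.  -76.] 10.7417 [-0.29561504  0.0582471  -2.66892546] [4.33193696 0.07391143 0.03051196]
[[-8.47016765e-04 -9.99998979e-01  1.15046885e-03]
 [-1.33756517e-03 -1.14933529e-03 -9.99998445e-01]
 [ 9.99998747e-01 -8.48554275e-04 -1.33659029e-03]]
```

View pics/s4.png

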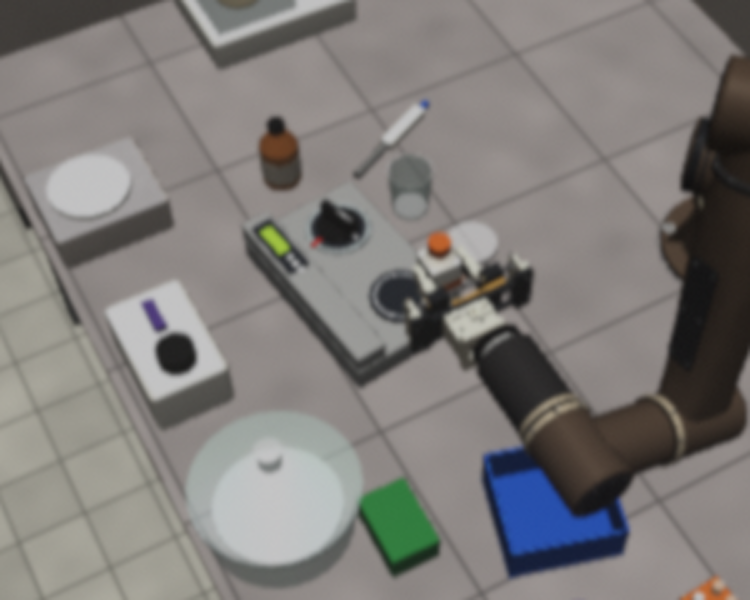

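View pics/wr4.png

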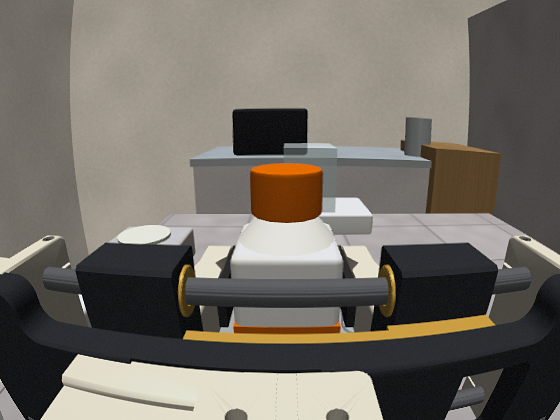

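Run:
```python
from h import *
im,d=robot.grab_frame('scene')
pts=[]
for v in range(195,275):
    for u in range(250,400):
        if d[v,u]>0:
            w=pix2w('scene',u,v,d=d[v,u])
            c=im[v,u].astype(int)
            if w[2]>.1: pts.append([*w])
pts=np.array(pts)
for y0 in np.arange(-.05,.5,.04):
    s=pts[(pts[:,1]>y0)&(pts[:,1]<y0+.04)]
    if len(s): print(round(y0,2),len(s),'x',s[:,0].min().round(3),s[:,0].max().round(3),'z',s[:,2].min().round(3),s[:,2].max().round(3))
```

```text
-0.05 1 x 0.656 0.656 z 0.103 0.103
0.03 1 x 0.663 0.663 z 0.253 0.253
0.07 53 x 0.617 0.666 z 0.247 0.286
0.11 124 x 0.577 0.622 z 0.239 0.324
0.15 177 x 0.525 0.617 z 0.276 0.337
0.19 291 x 0.528 0.616 z 0.27 0.339
0.23 295 x 0.527 0.617 z 0.273 0.34
0.27 351 x 0.397 0.62 z 0.261 0.382
0.31 866 x 0.37 0.618 z 0.271 0.423
0.35 1479 x 0.305 0.619 z 0.243 0.425
0.39 768 x 0.313 0.619 z 0.213 0.339
```

Tool-horizontal placing from this side would bring the wrist barrel to about tray-rim height. I'll fit the kinematics from `ik` and check a placing approach from the robot's side.

```bash
cat > fk.py <<'E'
import numpy as np
from scipy.spatial.transform import Rotation as Ro
AX=[[0,0,1],[0,1,0],[0,1,0],[1,0,0],[0,1,0],[1,0,0]]
def fk(par,q,full=False):
    # product of exponentials: per joint axis w, point p ; home M
    R=np.eye(3);t=np.zeros(3); out=[]
    for i in range(6):
        w=par[6*i:6*i+3]; w=w/np.linalg.norm(w); p=par[6*i+3:6*i+6]
        E=Ro.from_rotvec(w*np.radians(q[i])).as_matrix()
        out.append((R@p+t,R@w))
        t=R@(p-E@p)+t; R=R@E
    M=Ro.from_rotvec(par[36:39]).as_matrix()
    T=R@par[39:42]+t; R=R@M
    return (R,T,out) if full else (R,T)
E
python3 - <<'E'
from h import *; from fk import *
from scipy.optimize import least_squares
rng=np.random.default_rng(0); S=[]
S.append((np.array(robot.read_qpos()),np.array(robot.read_tcp_rot()),np.array(robot.read_position())))
while len(S)<90:
    a=rng.uniform(-1,1); r=rng.uniform(.45,.75); p=np.array([r*np.cos(a),r*np.sin(a),rng.uniform(.1,.45)])
    R=Ro.from_rotvec(rng.normal(size=3)*.6).as_matrix()@down(rng.uniform(-180,180))
    q=robot.ik(p,R)
    if q is not None: S.append((np.array(q),R,p))
def res(x): 
    o=[]
    for q,R,p in S:
        R2,p2=fk(x,q); o+=[((R2-R)*.3).ravel(),(p2-p)]
    return np.concatenate(o)
best=None
for k in range(12):
    x0=rng.normal(size=42)*.3
    for i,w in enumerate([[0,0,1],[0,1,0],[0,-1,0],[1,0,0],[0,-1,0],[1,0,0]]):
        x0[6*i:6*i+3]=np.array(w)*(1 if k==0 else rng.choice([-1,1]))+rng.normal(size=3)*.1
    s=least_squares(res,x0,max_nfev=200)
    if best is None or s.cost<best.cost: best=s
    print(k,s.cost)
    if s.cost<1e-4: break
np.save('fk.npy',best.x); print(np.abs(best.fun).max())
E
```

```text
0 15.90530472707415
1 3.720930641928641e-29
1.4155343563970746e-15
```

```bash
cat >> fk.py <<'E'
X=np.load('fk.npy')
def near(a,b):
    (p,u),(q,v)=a,b; A=np.stack([u,-v],1)
    s=np.linalg.lstsq(A,q-p,rcond=None)[0]; return p+s[0]*u,q+s[1]*v
def pts(q):
    R,T,o=fk(X,q,True); return dict(T=T,z=R[:,2],x=R[:,0],w56=near(o[4],o[5])[0],w45=near(o[3],o[4])[0],e34=near(o[2],o[3])[0],e34b=near(o[2],o[3])[1],e3=o[2],sh=near(o[0],o[1])[0])
E
python3 - <<'E'
from h import *; from fk import *
np.set_printoptions(precision=3,suppress=True)
P=np.array([.5697,-.1351,.066])
for az in (-90,0,10,15,20,30):
    R=horiz(az); T=P+.0082*R[:,2]+[0,0,.076]
    for dz in (0,.15):
        q=robot.ik(T+[0,0,dz],R)
        if q is None: print(az,dz,None); continue
        D=pts(q); print(az,dz,np.array(q).round(0),*[(k,D[k].round(3)) for k in ('T','w56','w45','e34','e34b','sh')])
E
```

```text
-90 0 [ 32.  48. -42.  58. -90. -90.] ('T', array([ 0.57 , -0.143,  0.142])) ('w56', array([0.57 , 0.235, 0.142])) ('w45', array([0.378, 0.235, 0.142])) ('e34', array([0.377, 0.234, 0.605])) ('e34b', array([0.377, 0.234, 0.605])) ('sh', array([0.   , 0.   , 0.199]))
-90 0.15 [ 32.  34. -42.  59. -97. -78.] ('T', array([ 0.57 , -0.143,  0.292])) ('w56', array([0.57 , 0.235, 0.292])) ('w45', array([0.382, 0.235, 0.251])) ('e34', array([0.284, 0.174, 0.7  ])) ('e34b', array([0.284, 0.174, 0.7  ])) ('sh', array([0.   , 0.   , 0.199]))
0 0 [ -58.   53.  -49. -121.  -97.  -79.] ('T', array([ 0.578, -0.135,  0.142])) ('w56', array([ 0.2  , -0.135,  0.142])) ('w45', array([ 0.2  , -0.323,  0.106])) ('e34', array([ 0.254, -0.411,  0.558])) ('e34b', array([ 0.254, -0.411,  0.558])) ('sh', array([0.   , 0.   , 0.199]))
0 0.15 [ -57.   15.  -48. -120.  -76. -114.] ('T', array([ 0.578, -0.135,  0.292])) ('w56', array([ 0.2  , -0.135,  0.292])) ('w45', array([ 0.2  , -0.311,  0.369])) ('e34', array([ 0.084, -0.13 ,  0.78 ])) ('e34b', array([ 0.084, -0.13 ,  0.78 ])) ('sh', array([0.   , 0.   , 0.1
[... 1589 characters left out ...]
 0.412])) ('e34', array([ 0.107, -0.158,  0.769])) ('e34b', array([ 0.107, -0.158,  0.769])) ('sh', array([0.   , 0.   , 0.199]))
30 0 [ -54.   42.  -25.  -95.  -88. -112.] ('T', array([ 0.577, -0.131,  0.142])) ('w56', array([ 0.249, -0.32 ,  0.142])) ('w45', array([ 0.338, -0.474,  0.215])) ('e34', array([ 0.235, -0.33 ,  0.643])) ('e34b', array([ 0.235, -0.33 ,  0.643])) ('sh', array([0.   , 0.   , 0.199]))
30 0.15 [ -54.   22.  -24.  -94.  -86. -134.] ('T', array([ 0.577, -0.131,  0.292])) ('w56', array([ 0.249, -0.32 ,  0.292])) ('w45', array([ 0.319, -0.44 ,  0.425])) ('e34', array([ 0.13 , -0.179,  0.758])) ('e34b', array([ 0.13 , -0.179,  0.758])) ('sh', array([0.   , 0.   , 0.199]))
```

Run:
```python
from h import *; from fk import *
np.set_printoptions(precision=3,suppress=True)
P=np.array([.5697,-.1351,.066]); R=horiz(15); T=P+.0082*R[:,2]+[0,0,.076]
q0=np.array(robot.read_qpos())
def show(q0,q1,n=9):
    for s in np.linspace(0,1,n):
        D=pts(q0+(q1-q0)*s); base=D['T']-.076*D['x']; print(round(s,2),'T',D['T'],'base',base,'z',D['z'].round(2),'capz',D['x'][2].round(2),'w56',D['w56'],'w45',D['w45'])
q1=np.array(robot.ik(T+[0,0,.18],R)); print(q1); show(q0,q1)
```

```text
[ -55.939   12.207  -34.438 -104.103  -77.044 -131.745]
0.0 T [ 0.57  -0.023  0.282] base [ 0.57  -0.023  0.206] z [ 0. -1. -0.] capz 1.0 w56 [0.569 0.355 0.283] w45 [0.384 0.355 0.235]
0.12 T [ 0.422 -0.16   0.236] base [ 0.433 -0.151  0.161] z [-0.49 -0.86 -0.17] capz 0.98 w56 [0.607 0.164 0.3  ] w45 [0.447 0.263 0.264]
0.25 T [ 0.263 -0.185  0.188] base [ 0.287 -0.179  0.116] z [-0.83 -0.46 -0.32] capz 0.95 w56 [ 0.576 -0.01   0.307] w45 [0.487 0.159 0.292]
0.38 T [ 0.154 -0.119  0.148] base [ 0.185 -0.124  0.079] z [-0.91  0.06 -0.42] capz 0.91 w56 [ 0.497 -0.141  0.307] w45 [0.502 0.051 0.32 ]
0.5 T [ 0.133 -0.01   0.127] base [ 0.163 -0.03   0.06 ] z [-0.7   0.55 -0.46] capz 0.89 w56 [ 0.398 -0.217  0.301] w45 [ 0.493 -0.057  0.347]
0.62 T [0.206 0.081 0.132] base [0.224 0.052 0.064] z [-0.27  0.86 -0.43] capz 0.9 w56 [ 0.307 -0.244  0.295] w45 [ 0.459 -0.157  0.374]
0.75 T [0.341 0.102 0.167] base [0.344 0.075 0.096] z [ 0.25  0.91 -0.34] capz 0.93 w56 [ 0.245 -0.24   0.294] w45 [ 0.405 -0.246  0.4  ]
0.88 T [0.484 0.028 0.232] base [0.48  0.013 0.158] z [ 0.71  0.68 -0.18] capz 0.98 w56 [ 0.216 -0.229  0.302] w45 [ 0.333 -0.317  0.425]
1.0 T [ 0.578 -0.133  0.322] base [ 0.578 -0.133  0.246] z [0.97 0.26 0.  ] capz 1.0 w56 [ 0.212 -0.231  0.322] w45 [ 0.249 -0.369  0.45 ]
```

Run:
```python
from h import *; from fk import *
np.set_printoptions(precision=3,suppress=True)
P=np.array([.5697,-.1351,.066]); R=horiz(15); T=P+.0082*R[:,2]+[0,0,.076]
q0=np.array(robot.read_qpos()); q1=np.array(robot.ik(T+[0,0,.18],R))
def samp(q0,q1,n=15):
    o=[]
    for s in np.linspace(0,1,n):
        D=pts(q0+(q1-q0)*s); r=[np.hypot(*D['T'][:2]),(D['T']-.076*D['x'])[2],(D['T']+.054*D['x'])[2],D['T'][2],D['w56'][2],D['w45'][2],np.hypot(*D['w56'][:2])]; o.append(r)
    return np.array(o)
def score(m):
    o=np.r_[samp(q0,m),samp(m,q1)]; return min(o[:,0].min()-.33, o[:,1:4].min()-.16,o[:,4:6].min()-.16,o[:,6].min()-.25)
rng=np.random.default_rng(1); best=(-9,None)
for k in range(3000):
    s=rng.uniform(.2,.8); m=q0+(q1-q0)*s; m[1]=rng.uniform(-10,40); m[2]=rng.uniform(-45,20); m[3]=rng.uniform(-90,40); m[4]=rng.uniform(-110,-20)
    v=score(m)
    if v>best[0]: best=(v,m)
print(best); np.save('m.npy',best[1])
for a,b in ((q0,best[1]),(best[1],q1)):
    for s in np.linspace(0,1,6):
        D=pts(a+(b-a)*s); print(D['T'],'z',D['z'].round(2),'x',D['x'].round(2),'w56',D['w56'],'w45',D['w45'])
```

```text
(np.float64(0.04640244399876514), array([ -23.464,    4.75 ,    4.97 ,  -21.668,  -96.586, -113.307]))
[ 0.57  -0.023  0.282] z [ 0. -1. -0.] x [-0. -0.  1.] w56 [0.569 0.355 0.283] w45 [0.384 0.355 0.235]
[ 0.498 -0.142  0.282] z [-0.41 -0.87 -0.28] x [-0.31 -0.15  0.94] w56 [0.651 0.188 0.386] w45 [0.494 0.28  0.326]
[ 0.427 -0.199  0.272] z [-0.63 -0.54 -0.56] x [-0.61 -0.1   0.78] w56 [0.664 0.007 0.483] w45 [0.57  0.166 0.433]
[ 0.389 -0.213  0.272] z [-0.6  -0.14 -0.79] x [-0.8   0.12  0.58] w56 [ 0.614 -0.158  0.571] w45 [0.594 0.032 0.552]
[ 0.391 -0.214  0.304] z [-0.34  0.19 -0.92] x [-0.83  0.41  0.39] w56 [ 0.52  -0.287  0.652] w45 [ 0.56  -0.101  0.677]
[ 0.417 -0.224  0.38 ] z [ 0.04  0.38 -0.92] x [-0.71  0.67  0.24] w56 [ 0.4   -0.368  0.729] w45 [ 0.471 -0.204  0.8  ]
[ 0.417 -0.224  0.38 ] z [ 0.04  0.38 -0.92] x [-0.71  0.67  0.24] w56 [ 0.4   -0.368  0.729] w45 [ 0.471 -0.204  0.8  ]
[ 0.422 -0.148  0.316] z [ 0.16  0.62 -0.77] x [-0.55  0.7   0.45] w56 [ 0.362 -0.382  0.606] w45 [ 0.453 -0.261  0.723]
[ 0.446 -0.084  0.289] z [ 0.35  0.75 -0.56] x [-0.37  0.66  0.66] w56 [ 0.313 -0.369  0.499] w45 [ 0.419 -0.309  0.648]
[ 0.489 -0.053  0.292] z [ 0.59  0.74 -0.33] x [-0.18  0.52  0.84] w56 [ 0.266 -0.332  0.415] w45 [ 0.37  -0.345  0.576]
[ 0.539 -0.069  0.308] z [ 0.81  0.57 -0.13] x [-0.05  0.29  0.96] w56 [ 0.231 -0.282  0.357] w45 [ 0.313 -0.365  0.509]
[ 0.578 -0.133  0.322] z [0.97 0.26 0.  ] x [-0. -0.  1.] w56 [ 0.212 -0.231  0.322] w45 [ 0.249 -0.369  0.45 ]
```

Run:
```python
from h import *
P=np.array([.5697,-.1351,.066]); R=horiz(15); T=P+.0082*R[:,2]+[0,0,.076]
q1=robot.ik(T+[0,0,.18],R); m=np.load('m.npy')
robot.movej(list(m)); robot.movej(list(q1))
print(robot.read_t(),robot.read_position(),T,robot.read_qpos(),robot.read_grip_width()*88)
robot.servo_line(T+[0,0,.05],R,speed=.12); robot.dwell(.2)
print(robot.read_t(),robot.read_position()-T,robot.read_force(),robot.read_ft_torque()); wgrab('wr5')
im,d=robot.grab_frame('scene'); cv2.imwrite('pics/s5.png',cv2.resize(im[60:300,100:400,::-1],None,fx=2.5,fy=2.5,interpolation=cv2.INTER_CUBIC))
```

```text
13.5417 [ 0.57766145 -0.13194255  0.3213215 ] [ 0.57762059 -0.13297768  0.142     ] [ -55.83189402   12.26279411  -34.3820763  -103.98071749  -77.05086058
 -131.7233    ] 50.07099470197756
14.975 [ 5.06917726e-05 -9.19219848e-06  5.07920821e-02] [ 0.13556298  0.51515924 -3.28289785] [-1.26670455  4.30933419 -0.01482581]
```

View pics/s5.png

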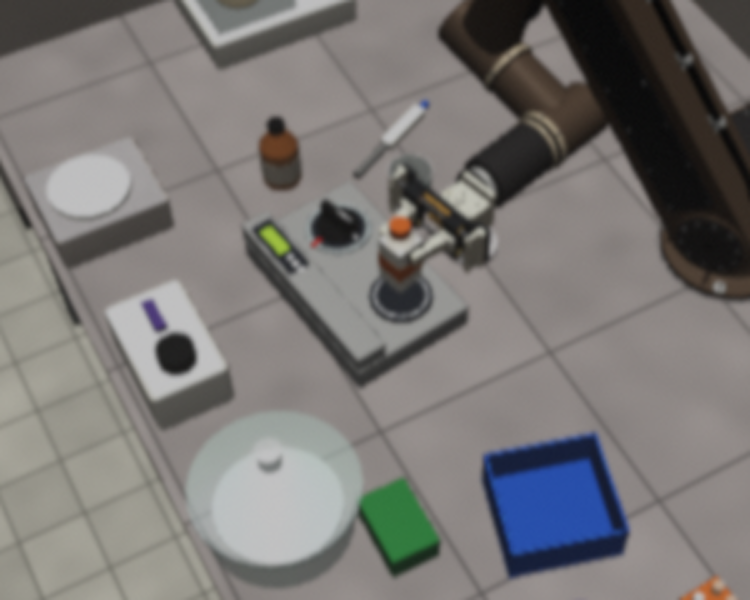

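View pics/wr5.png

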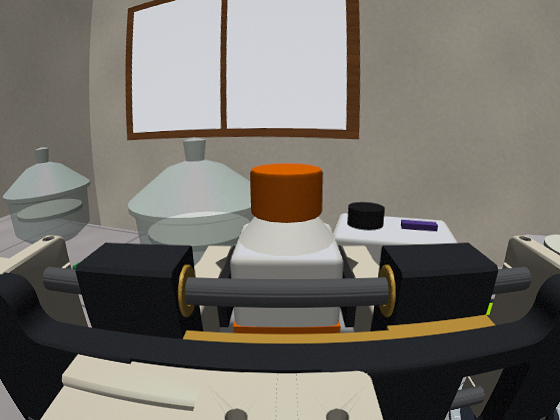

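The bottle is upright, and the cap is at the same pixels as after the lift, so it has not slipped. It hangs over the platform. I'll lower it gently.

Run:
```python
from h import *
P=np.array([.5697,-.1351,.066]); R=horiz(15); T=P+.0082*R[:,2]+[0,0,.076]
robot.servo_line(T+[0,0,.006],R,speed=.06); robot.dwell(.15); f0=robot.read_force()[2]; print(f0,robot.read_position()-T)
for k in range(1,15):
    robot.servo_line(T+[0,0,.006-.001*k],R,speed=.02); f=robot.read_force()[2]; print(k,round(f,2),end=' ')
    if f-f0>2.0: break
print(robot.read_position()-T,robot.read_t(),robot.read_ft_torque())
```

```text
-3.0750253566717016 [ 3.66453520e-05 -2.49639656e-05  6.53456022e-03]
1 -2.42 2 -2.57 3 -2.4 4 -2.35 5 5.78 [-4.36838688e-05 -2.83418552e-06  1.90890737e-03] 17.3583 [-0.45576842  1.77847067 -0.2374338 ]
```

Run:
```python
from h import *
R=horiz(15)
robot.move_gripper(.8); print(robot.read_t(),robot.read_force(),robot.read_grip_width())
p=np.array(robot.read_position()); robot.servo_line(p-.10*R[:,2],R,speed=.15)
print(robot.read_t(),robot.read_force(),robot.read_qpos()); wgrab('wr6')
im,d=robot.grab_frame('top'); np.savez('pics/top6.npz',im=im,d=d); cv2.imwrite('pics/t6.png',cv2.resize(im[145:275,290:460,::-1],None,fx=4.5,fy=4.5,interpolation=cv2.INTER_CUBIC))
```

```text
17.9583 [ 0.04097392 -0.19390806  0.00829598] 0.7995882111127891
18.775 [ 0.35905927 -0.52696646 -0.70248967] [-69.42952382  45.21098491 -39.31948636 -95.5836442  -89.4685346
 -95.43040017]
```

View pics/wr6.png

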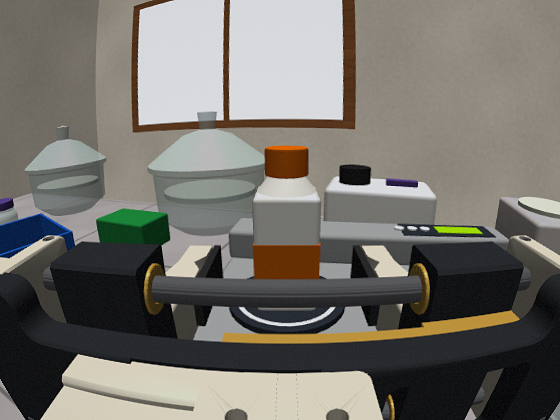

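View pics/t6.png

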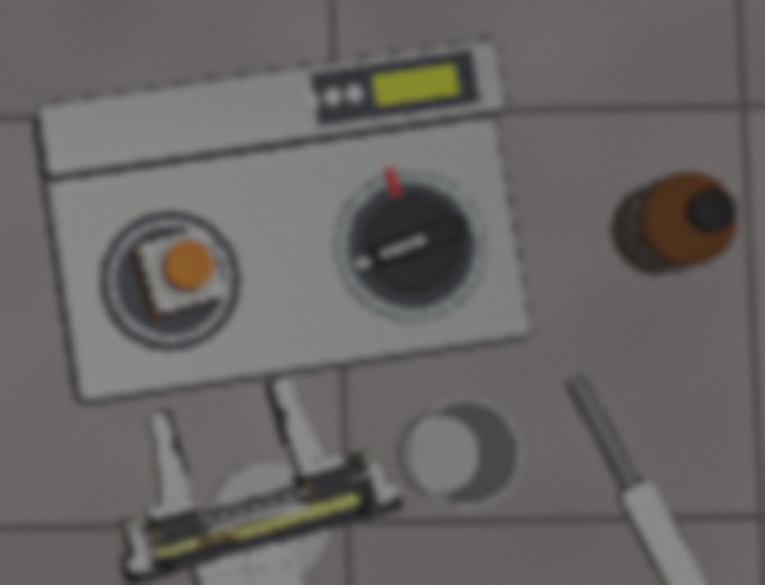

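The bottle stands free and upright on the platform; in the top crop the cap is at (189,264) and the ring centre at (170,280). I'll check its centring and plan the way to the dial.

Run:
```python
from h import *; from fk import *
np.set_printoptions(precision=3,suppress=True)
D=np.load('pics/top6.npz'); im=D['im']; hsv=cv2.cvtColor(im,cv2.COLOR_RGB2HSV)
m=np.zeros(im.shape[:2],bool); m[195:213,322:342]=1; m&=(hsv[...,1]>150)&(hsv[...,0]<25)&(hsv[...,2]>140); v,u=np.nonzero(m); print('cap',u.mean(),v.mean(),pix2w('top',u.mean(),v.mean(),z=.196),len(u))
g=hsv[...,2]
print('plat ctr top cam',pix2w('top',290+170/4.5-.4,145+280/4.5-.4,z=.066))
D=np.load('pics/wr6.npz'); im,d,p,R=[D[k] for k in ('im','d','p','R')]
for v in (160,): 
    P=np.array([wpix(p,R,uu,v,d=d[v,uu]) for uu in range(268,306)]); print('cap front',P[::9])
for v in (205,225,260):P=np.array([wpix(p,R,uu,v,d=d[v,uu]) for uu in range(258,318)]); print('body',P[::15])
q0=np.array(robot.read_qpos()); C=np.array([.593,-.3133])
q2=np.array(robot.ik(np.array([*C,.20]),down(-161))); print(q2)
for s in np.linspace(0,1,8):
    Q=pts(q0+(q2-q0)*s); print(Q['T'],Q['z'].round(2),'w56',Q['w56'],'w45',Q['w45'])
```

```text
cap nan nan [nan nan nan] 0
plat ctr top cam [ 0.569 -0.138  0.066]
cap front [[ 0.555 -0.124  0.186]
 [ 0.552 -0.132  0.187]
 [ 0.553 -0.138  0.187]
 [ 0.557 -0.144  0.187]
 [ 0.562 -0.15   0.186]]
body [[ 0.541 -0.121  0.156]
 [ 0.543 -0.132  0.156]
 [ 0.546 -0.142  0.156]
 [ 0.549 -0.152  0.156]]
body [[ 0.54  -0.121  0.141]
 [ 0.543 -0.131  0.141]
 [ 0.546 -0.142  0.141]
 [ 0.549 -0.152  0.141]]
body [[ 0.54  -0.12   0.113]
 [ 0.543 -0.131  0.113]
 [ 0.546 -0.142  0.113]
 [ 0.548 -0.153  0.113]]
[-11.231  21.075  -2.055   0.    -66.869  30.231]
[ 0.482 -0.159  0.143] [0.97 0.26 0.  ] w56 [ 0.116 -0.257  0.143] w45 [ 0.166 -0.441  0.161]
[ 0.441 -0.082  0.114] [ 0.81  0.58 -0.1 ] w56 [ 0.136 -0.302  0.151] w45 [ 0.249 -0.451  0.198]
[ 0.391 -0.055  0.078] [ 0.56  0.79 -0.26] w56 [ 0.18  -0.354  0.174] w45 [ 0.335 -0.441  0.244]
[ 0.354 -0.078  0.045] [ 0.28  0.85 -0.45] w56 [ 0.247 -0.398  0.216] w45 [ 0.42  -0.412  0.298]
[ 0.352 -0.138  0.031] [ 0.05  0.75 -0.65] w56 [ 0.334 -0.423  0.278] w45 [ 0.497 -0.363  0.36 ]
[ 0.395 -0.214  0.046] [-0.09  0.55 -0.83] w56 [ 0.43  -0.42   0.361] w45 [ 0.56  -0.296  0.428]
[ 0.48  -0.279  0.101] [-0.11  0.27 -0.96] w56 [ 0.521 -0.383  0.463] w45 [ 0.606 -0.215  0.501]
[ 0.593 -0.313  0.2  ] [-0. -0. -1.] w56 [ 0.593 -0.313  0.578] w45 [ 0.63  -0.125  0.578]<stdin>:4: RuntimeWarning: Mean of empty slice.
  ret = ret.dtype.type(ret / rcount)
```

Run:
```python
from h import *; from fk import *
np.set_printoptions(precision=3,suppress=True)
print('cap top',pix2w('top',290+189/4.5-.4,145+264/4.5-.4,z=.196))
C=np.array([.593,-.3133]); R=horiz(15); p=np.array(robot.read_position())
qa=np.array(robot.ik(p+[-.0,0,.16],R)); print('lift',qa)
q2=np.array(robot.ik(np.array([*C,.20]),down(-161)))
B=np.array([.57,-.135])
def margin(q):
    Q=pts(q); m=9
    for s in (0,.05,.1,.15,.25): 
        c=Q['T']-s*Q['z']; rad=.07 if s<.05 else .1
        m=min(m, max(np.hypot(*(c[:2]-B))-rad-.03, c[2]-rad-.2), c[2]-rad-.10)
        m=min(m,np.hypot(*c[:2])-.3)
    return min(m,Q['w56'][2]-.16,Q['w45'][2]-.16)
def score(mm): return min(margin(a+(b-a)*s) for a,b in ((qa,mm),(mm,q2)) for s in np.linspace(0,.93 if b is q2 else 1,10))
rng=np.random.default_rng(2); best=(-9,None)
for k in range(1500):
    mm=qa+(q2-qa)*rng.uniform(.1,.9); mm[1:5]=[rng.uniform(-20,25),rng.uniform(-40,20),rng.uniform(-95,20),rng.uniform(-100,-20)]; mm[5]=rng.uniform(-130,40)
    v=score(mm)
    if v>best[0]: best=(v,mm)
print(best,margin(q2)); np.save('m2.npy',best[1])
for a,b in ((qa,best[1]),(best[1],q2)):
    for s in np.linspace(0,1,5): Q=pts(a+(b-a)*s); print(Q['T'],Q['z'].round(2),'w56',Q['w56'])
```

```text
cap top [ 0.568 -0.137  0.196]
lift [ -68.849   13.404  -37.786  -94.8    -86.149 -128.649]
(np.float64(0.011520607336200389), array([-51.028,  -6.568,   8.854, -84.43 , -51.992,  -6.145])) 0.030000000000000276
[ 0.482 -0.159  0.303] [0.97 0.26 0.  ] w56 [ 0.116 -0.256  0.303]
[ 0.528 -0.231  0.339] [ 0.97  0.24 -0.09] w56 [ 0.163 -0.323  0.373]
[ 0.578 -0.296  0.431] [ 0.98  0.18 -0.12] w56 [ 0.208 -0.363  0.474]
[ 0.619 -0.337  0.578] [ 0.99  0.09 -0.06] w56 [ 0.243 -0.371  0.599]
[ 0.632 -0.339  0.77 ] [1.   0.02 0.09] w56 [ 0.255 -0.345  0.736]
[ 0.632 -0.339  0.77 ] [1.   0.02 0.09] w56 [ 0.255 -0.345  0.736]
[ 0.661 -0.32   0.559] [ 0.94  0.16 -0.31] w56 [ 0.307 -0.382  0.677]
[ 0.644 -0.299  0.382] [ 0.7   0.26 -0.67] w56 [ 0.38  -0.396  0.636]
[ 0.608 -0.297  0.261] [ 0.34  0.21 -0.91] w56 [ 0.478 -0.377  0.607]
[ 0.593 -0.313  0.2  ] [ 0. -0. -1.] w56 [ 0.593 -0.313  0.578]
```

The cap is centred over the platform to about 1.5 mm in the same camera. On to the dial.

Run:
```python
from h import *
C=np.array([.593,-.3133]); R=horiz(15); p=np.array(robot.read_position()); m=np.load('m2.npy')
robot.servo_line(p+[0,0,.16],R,speed=.2); robot.movej(list(m))
robot.goto(np.array([*C,.20]),down(-161)); robot.move_gripper(.5); print(robot.read_t(),robot.read_qpos())
robot.servo_line(np.array([*C,.13]),down(-161),speed=.15); print(robot.read_position(),robot.read_force()); wgrab('wr7')
```

```text
24.375 [-1.12291794e+01  2.10772241e+01 -2.05444852e+00  4.09822875e-04
 -6.68685984e+01  3.02336626e+01]
[ 0.59348471 -0.31357322  0.13061341] [-0.64497897  0.27936919 -0.30340543]
```

View pics/wr7.png

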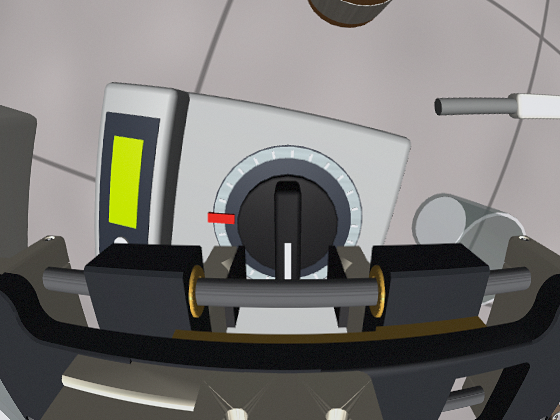

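The bar is vertical at u≈287 between the fingers and the red mark is at (221,218). I'll refine the mark angle from this closer view.

Run:
```python
from h import *
D=np.load('pics/wr7.npz'); im,d,p,R=[D[k] for k in ('im','d','p','R')]
hsv=cv2.cvtColor(im,cv2.COLOR_RGB2HSV)
uu,vv=np.meshgrid(np.arange(560),np.arange(420))
def P3(m,z=None):
    v,u=np.nonzero(m); return np.array([wpix(p,R,a,b,z=z,d=None if z is not None else d[b,a]) for a,b in zip(u,v)])
m=(np.hypot(uu-221,vv-218)<25)&((hsv[...,0]<8)|(hsv[...,0]>172))&(hsv[...,1]>150)
A=P3(m); print('red',len(A),A.mean(0),np.median(A[:,2]))
# bar direction from top z>.1 dark
m=(abs(uu-287)<30)&(vv>170)&(vv<245)
B=P3(m); t=B[B[:,2]>.103]; w,V=np.linalg.eigh(np.cov(t[:,:2].T)); print('bar',t.mean(0),np.degrees(np.arctan2(V[1,1],V[0,1])))
for v in (195,215,235):
    row=[wpix(p,R,u,v,d=d[v,u]) for u in range(265,312)]; row=np.array([r for r in row if r[2]>.103]); print(v,(row[0]+row[-1])/2,len(row))
# skirt outer circle (black value) at z .0725
m=(np.hypot(uu-288,vv-222)<62)&(vv<243)&(hsv[...,2]<45)
S=P3(m); sk=S[(S[:,2]>.07)&(S[:,2]<.076)]
pc=sk[:,:2]
# outer boundary by angle
c=np.array([.593,-.3133])
for it in range(5):
    a=np.arctan2(*(pc-c).T[::-1]); r=np.hypot(*(pc-c).T); bins=np.digitize(a,np.linspace(-np.pi,np.pi,73)); e=np.array([pc[bins==b][r[bins==b].argmax()] for b in np.unique(bins) if (bins==b).sum()>5])
    e=e[np.hypot(*(e-c).T)>.03]
    M=np.c_[2*e,np.ones(len(e))]; x=np.linalg.lstsq(M,(e**2).sum(1),rcond=None)[0]; c=x[:2]
print('skirt',c,np.sqrt(x[2]+c@c),len(e))
for cc in (c,np.array([.593,-.3133])): print('mark ang',np.degrees(np.arctan2(*(A.mean(0)[:2]-cc)[::-1])))
```

```text
red 261 [ 0.64031913 -0.30118565  0.06595966] 0.06433188658780842
bar [ 0.5993109  -0.32955514  0.10787037] 109.47616493688304
195 [ 0.60336679 -0.34142799  0.10409279] 26
215 [ 0.59936064 -0.32990512  0.10401307] 26
235 [ 0.59512242 -0.31767908  0.10322642] 26
skirt [ 0.59404909 -0.3140983 ] 0.034956920509855584 47
mark ang 15.592905580862874
mark ang 14.360083732600668
```

Run:
```python
from h import *
C=np.array([.5935,-.3136])
robot.servo_line(np.array([*C,.0775]),down(-161),speed=.08); print(robot.read_position(),robot.read_force(),robot.read_t())
robot.move_gripper(0); print(robot.read_grip_width()*88,robot.read_force(),robot.read_ft_torque(),robot.read_t())
q=np.array(robot.read_qpos())
for k in range(1,6):
    qq=q.copy(); qq[5]-=94*k/5; robot.movej(list(qq)); print(k,np.round(robot.read_force(),1),np.round(robot.read_ft_torque(),2),robot.read_qpos()[5].round(1),robot.read_t())
R=np.array(robot.read_tcp_rot()); print(np.degrees(np.arctan2(R[1,1],R[0,1])),robot.read_grip_width()*88)
```

```text
[ 0.59376395 -0.31374126  0.07766459] [-0.62582639 -0.72557757 -0.55256174] 25.85
15.950272876269294 [-2.71703616  0.10791066  3.34430856] [-0.21163864  1.23941594  0.0462285 ] 26.425
1 [-0.2 -0.5  1.1] [-0.01  0.33 -0.07] 11.7 26.8333
2 [ 0.9 -0.5  0.8] [-0.05 -0.05 -0.09] -7.0 27.2417
3 [ 1.1 -1.3 -0.8] [-0.23 -0.64 -0.08] -25.7 27.65
4 [ 3.4 -2.2 -1.6] [-0.76 -1.27 -0.08] -44.5 28.0583
5 [ 4.7 -3.2 -2.6] [-1.18 -1.55 -0.1 ] -63.3 28.4667
105.4667385387562 16.082614472673434
```

Run:
```python
from h import *
R=np.array(robot.read_tcp_rot()); p=np.array(robot.read_position())
robot.move_gripper(.5); robot.servo_line(np.array([p[0],p[1],.135]),R,speed=.12)
# back to move so the camera sees the whole dial: shift away along -tool x, up
x=R[:,0]; t=np.array([p[0],p[1],.20])-x*.09; t[2]=.22
robot.servo_line(t,R,speed=.2); robot.dwell(.2); print(x,robot.read_t()); wgrab('wr8')
```

```text
[-9.63785345e-01 -2.66679102e-01 -2.54673049e-04] 30.7583
```

View pics/wr8.png

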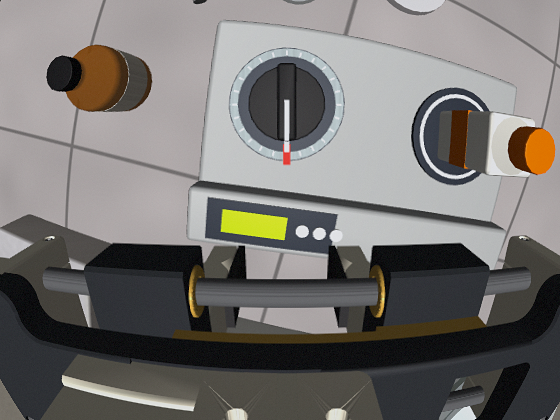

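The pointer runs from (287,100) to (286,150), in line with the red mark at (286,158). I'll put a number on it.

Run:
```python
from h import *
D=np.load('pics/wr8.npz'); im,d,p,R=[D[k] for k in ('im','d','p','R')]
hsv=cv2.cvtColor(im,cv2.COLOR_RGB2HSV); uu,vv=np.meshgrid(np.arange(560),np.arange(420))
def P3(m):
    v,u=np.nonzero(m); return np.array([wpix(p,R,a,b,d=d[b,a]) for a,b in zip(u,v)])
c=np.array([.5937,-.3137])
red=((hsv[...,0]<8)|(hsv[...,0]>172))&(hsv[...,1]>150)&(np.hypot(uu-286,vv-158)<12)
ptr=(abs(uu-286)<7)&(vv>140)&(vv<154)&(hsv[...,2]>150)&(hsv[...,1]<30)
line=(abs(uu-286)<7)&(vv>98)&(vv<138)&(hsv[...,2]>150)&(hsv[...,1]<30)
for n,m in (('red',red),('ptr',ptr),('line',line)):
    A=P3(m); a=A[:,:2].mean(0); v,u=np.nonzero(m); print(n,len(A),A.mean(0).round(4),np.degrees(np.arctan2(*(a-c)[::-1])).round(2),u.mean().round(2),v.mean().round(2))
L=P3(line)[:,:2]; w,V=np.linalg.eigh(np.cov(L.T)); print('line dir',np.degrees(np.arctan2(V[1,1],V[0,1])))
cv2.imwrite('pics/d8.png',cv2.resize(im[40:175,225:350,::-1],None,fx=4.4,fy=4.4,interpolation=cv2.INTER_CUBIC))
for rr in range(143,166): print(rr,[int(x) for x in uu[rr][(red|ptr)[rr]][[0,-1]]] if (red|ptr)[rr].any() else None, end=';')
```

```text
red 85 [ 0.6434 -0.2999  0.0682] 15.56 285.8 157.26
ptr 62 [ 0.6336 -0.3023  0.0692] 15.89 286.05 146.74
line 190 [ 0.6078 -0.3094  0.1077] 16.87 286.0 118.5
line dir -164.5683749148837
143 [284, 289];144 [285, 288];145 [285, 288];146 [284, 288];147 [283, 288];148 [283, 288];149 [283, 288];150 [283, 288];151 [283, 288];152 [280, 292];153 [280, 292];154 [283, 289];155 [283, 289];156 [283, 289];157 [283, 289];158 [283, 289];159 [283, 289];160 [283, 289];161 [283, 289];162 [283, 289];163 [283, 289];164 None;165 None;
```

View pics/d8.png

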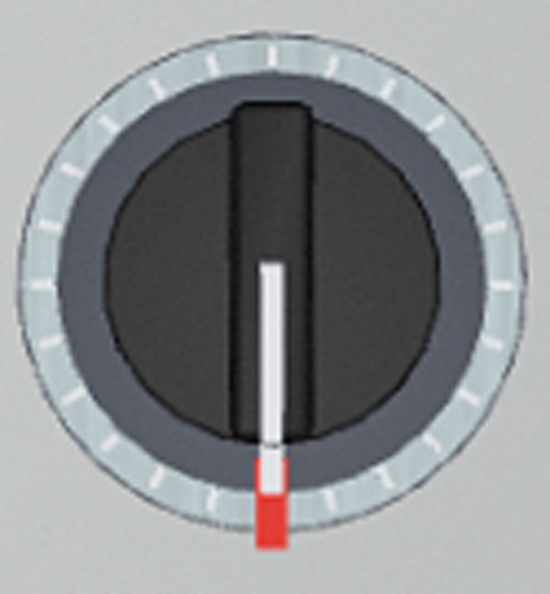

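The pointer lies centred on the red mark, within about 0.3°. One last look at the bench, then I'll hand in.

Run:
```python
from h import *
im,d=robot.grab_frame('top'); cv2.imwrite('pics/t9.png',im[:,:,::-1])
a=np.load('pics/top0.npz')['im'].astype(int); b=im.astype(int)
for n,(u,v) in dict(beaker=(390,245),petri=(350,261),reagent=(441,194),jar=(138,191),tips=(223,152),rack=(113,251),pip=(435,260)).items():
    s=np.s_[v-18:v+18,u-18:u+18]; print(n,np.abs(a[s]-b[s]).mean().round(1))
print(robot.read_t(),robot.read_force())
```

```text
beaker 8.9
petri 29.2
reagent 7.4
jar 9.0
tips 7.4
rack 9.1
pip 10.3
30.8583 [ 0.10002221 -0.36473246  0.52977511]
```

View pics/t9.png

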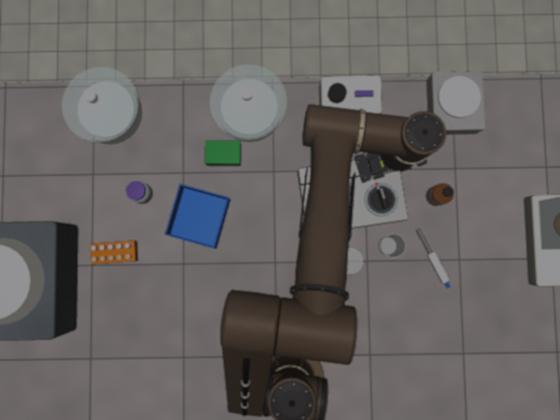

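Nothing on the bench has moved. The petri dish is only partly hidden by the arm, and its visible edge is where it was. The robot is clear, so I'm handing in.

Run:
```python
from rig import robot
print(robot.job_done(),robot.read_t())
```

```text
the job is handed in; nothing more can be done
the job is handed in; nothing more can be done
```

The bottle is standing upright, cap up, in the middle of the reader's platform, and the dial's pointer is on the red mark. I handed the job in at about 31 s, and no verdict was reported.

**Bottle:** I did not lay it on the bench and regrasp as you suggested. I took it straight up out of the tray, turned it upright in the grip, and placed it from the robot's side with the tool level. It touched down with a force change of about 9 N and was then released. In the top camera, the cap sits within about 1.5 mm of the platform centre; in the wrist camera, its face is vertical.

**Dial:** I turned it 94° clockwise. The last wrist view shows the pointer within about 0.3° of the mark. The white line on top of the bar reads up to 1.3° off, but that depends on my estimate of the dial's axis.

**Other items:** the last top view shows everything else where it was. The petri dish failed the automatic before-and-after comparison because the arm partly hid it; the part I could see was in place. The arm also hid the bottle in that view, so my last look at it standing is the wrist view after the dial turn.

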